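# Pry open the programming nest and load a circuit board

### The arm

A 7-joint arm with a two-finger parallel gripper is mounted at the origin on the work surface. World frame = base frame: x ahead of the robot, y to its left, z up, the work surface at z = 0. Lengths are in m, angles in rad, forces in N, time in s.
With the tool pointing down it reaches from about 0.425 to 0.95 m from the base axis. Payload 4.7 kg.
Tool frame: the origin (TCP) lies between the finger pads; the fingertips stand 8 mm ahead of it and the grasp point (between the pads) lies 11 mm behind it (env.tips_ahead is the distance from the TCP to the fingertips, in m); z points along the fingers, y is the line along which they close (so a half turn about z gives the same grasp; the last joint's range is limited). The gripper opens to 85 mm and grips with 20 to 120 N. Pads are 22 mm wide; open, the fingers measure 114 mm over their backs; the gripper's body (76 mm by 85 mm) begins 54 mm behind the grasp point. The pads swing forward as they close: fully open they stand 13 mm farther back than shut.
Start: joints at [1.119, 0.469, -0.049, 1.532, 0.024, 1.141, -0.082], TCP at [0.277, -0.616, 0.239] pointing down, gripper open.
Joint ranges: [-2.59, 2.59], [-0.33, 1.99], [-1.39, 1.29], [0.1, 2.45], [-1.04, 4.18], [0.21, 1.99], [-2.66, 2.66]. Speed limits (rad/s): [2.57, 2.57, 3.14, 3.14, 3.14, 3.14, 3.14].

### API

Orientations are given as a 3x3 rotation matrix whose columns are the frame's x, y, z axes.
In Python, from cell import env, camera, camera_model, models gives the robot as it stands.
- The arm moves only by the tool step_arm, never from a script. Its argument "increments" is text: rows parted by semicolons, each of 7 numbers parted by spaces: the shift along the tool's x, y, z in mm, then the turn, a rotation vector about the tool's x, y, z in degrees, then the finger opening in mm, from 0 to 85.4. In form: tx ty tz rx ry rz jaw; .... A call has exactly 10 rows; each row is the pose to reach, as a shift and turn from the pose commanded when the call began, along the tool's axes at that moment; what a row does not reach only later rows make up. A row lasts 1/8 s, in which the tool goes at most 62.5 mm and 10.7 degrees, less where a joint would pass 70% of its speed; a pose out of reach is approached as far as the arm can. A call with a gripper value outside its range is refused whole. The fingers move at their own pace and stop on an object; the grip force is fixed at half the most. Time passes only in rows, so rows that repeat a pose let the fingers close, or fill a call up. It gives the time, the measured TCP pose, the force, the opening and the grip force at its end, in the units of the state.
- env.state(): the state, without advancing time (a new reading comes with each control period).
- camera(name): name is "scene" or "top"; returns the picture (384x512x3 uint8, blue, green, red); there is no depth.
- camera_model(name): a dict with "fx", "fy", "cx", "cy" (pixels), "origin" and "attitude" of the camera in the world. Camera axes: x right, y down, z forward; pixel columns grow to the right and rows downward; lengths in m; the calibration is good to about 2 mm. A picture is of the moment at which its call begins. camera_model takes no time and is no camera call.
- env.close_job(): hands the job in; it is judged then, once.
Trained networks look in the newest picture that a camera, given by its name, has taken for a name from the list of things; names that differ only in an ending like _2 or _b are one class to them, and where a whole thing is asked for, a point or a joint stands for the part that bears it (a point fixed in the world has none). Each returns a list of dicts, best first, with "conf" (0 to 1); they miss things now and then, are a little off and sometimes report something else, mostly with a low value. They report only what shows in the picture. A call takes as long as a camera call. They do not tell look-alikes from the thing itself.
- models.find_in(camera, label): "point" ([x, y, z] in m, in world coordinates, good to about 4 mm: the middle of the surface that is visible of it).
- models.spot_point(camera, label): "point" ([x, y, z] in m, in world coordinates, good to about 4 mm: a listed point, or the origin of a listed thing).
The state is a dict: "time_s": time; "qpos": joint angles; "qd": joint speeds; "joint_efforts": joint torques, N m; "tcp_pos": TCP position; "eef_rot": TCP orientation; "contact_force": force on the tool from outside, world axes, zero at the start; "wrist_torque": the same for the moment, N m; "gripper_width": finger opening in m; "grip_force": force on a finger pad.
Only numpy, scipy, OpenCV 4.12 (cv2) and the standard library are available. Lean on these libraries where they do the work, as an engineer would, in place of code of your own. Each camera call takes 0.05 s, during which the arm holds its last target. There are 200 camera calls.

### The job

Take the pry blade from the blue mat, slip its tip into the orange notch under the closed cover of the programming nest, and lever the cover up with the blade, not with the gripper; swing it back until it stands open past upright and stays there. Lay the blade back flat on the blue mat, then gently lower the green circuit board over the nest's two brass pins until it rests flush on the nest floor, and let go. Leave the other things on the table where they are.

Things in the scene. Friction and masses are not known exactly. Their poses are not given: they have to be found in the camera images.
- nest: Programming nest, a grey box fixed to the table, 170 (x) x 180 (y) x 54 mm high with its cover shut. Origin: centre of its underside; x points from the front (orange notch) to the back (hinge), y along the hinge, z up. Inside, a cavity 130 (x) x 152 (y) mm, its middle 3 mm behind the origin, floor 30 mm up, side and back walls up to 47 mm.
- cover (a joint): Cover hinge, rad: 0 shut, grows as the lip rises, stop at 1.95 (past upright). Cover: grey plate 155 x 176 x 7 mm, about 180 g, orange mark at the lip. Hinge axis along nest y at nest x = +80, z = 47 mm. It is stiff (about 0.25 N m friction) and stays where it is left; the lip lifts with about 3 N.
- cover_lip (a point): Middle of the cover's lower front edge (the lip), 155 mm from the hinge axis. It moves with the cover; shut, it is at x = -75 mm, z = 47 mm in the nest's frame.
- notch (a point): Point on the sill straight below the shut lip: nest x = -75, y = 0, z = 41 mm; axes as the nest's. The flat orange sill is 56 mm wide, its top 41 mm above the nest's underside; it runs from nest x = -102 (27 mm ahead of the lip) to -62, where the cavity begins. The gap between sill and shut cover is only 6 mm high.
- seat (a point): Centre of the nest's floor, 30 mm above its underside; axes as the nest's. The board's origin belongs here. Two brass pins, 6 mm thick, stand 12 mm above the floor (top 3 mm tapered to 3 mm) at x, y = (-24, +38) and (+24, -38) mm from here.
- blade: Pry blade lying on the mat, about 120 g: yellow handle 100 long x 20 wide x 22 mm high (black end) and a flat steel blade 16 wide x 3 mm thick that sticks out 95 mm from it, mid-thickness 11 mm above the underside. Origin: on the underside at the front end of the handle; x points along the blade to its tip, z up.
- blade_grip (a point): Point on the top face of the pry blade's handle, 25 mm behind the front end of the handle, 22 mm above its underside, near the centre of mass; axes as the blade's. Grip across the 20 mm width.
- blade_tip (a point): Tip of the pry blade, at mid-thickness, 95 mm ahead of the blade's origin and 11 mm above its underside; axes as the blade's.
- mat: Thin blue tool mat fixed to the table, 230 (x) x 150 (y) x 2 mm. Origin: centre of its underside. The blade starts on it and must end on it.
- board: Green circuit board, 70 (x) x 100 (y) x 5 mm, about 110 g, loose on the table. Origin: centre of its underside, z up. Two 9 mm through holes at x, y = (-24, +38) and (+24, -38) mm; fits either way round (half a turn). A heat sink 40 (x) x 26 (y) mm stands mid-board, top 27 mm above the underside: grip its 26 mm. Other parts are under 14 mm.
- module_a: Bystander: brown module 30 x 30 x 20 mm on four legs; origin under its centre.
- module_b: Bystander: the same as module_a.
- draught_black: Bystander: black draughts piece, 30 mm across, 10 mm high; origin under its centre.
- draught_white: Bystander: white draughts piece, 30 mm across, 10 mm high; origin under its centre.
- screwdriver: Bystander: a screwdriver lying on the table; origin on its underside.
- jar: Bystander: a jar 50 mm across and 60 mm high; origin under its centre.
There are look-alikes about, which are no part of the job. Several things look just like the board: the one meant starts farthest to the robot's left.

How it is judged:
By the outcome, as a careful person would: the job done as asked, in the order asked, and still so for the second after the job is handed in, with the robot touching nothing.
It also fails if it takes over 69 s, if anything falls off the work surface, if the arm or the gripper's body presses on something with over 40 N, if the wrist force passes 120 N, or if a joint passes its speed limit or range.

## Working session

There is one attempt and no reset: what is moved stays moved. The work goes in short steps, Python scripts to look and compute and a tool call to move; the robot and the scene stay as the last step left them, time stands still between calls to the robot, and variables do not carry over. Pictures are saved under pics/ and viewed, at most 10 in all, crops included, and the job is handed in when it is done.

Besides the shell and the picture viewer there is one more tool, called after "Emit:" as name(argument=value, ...) on one line, values as JSON. step_arm: Moves the arm, as the interface text tells. Its arguments: {"type":"object","properties":{"increments":{"type":"string"}},"required":["increments"]}

```bash
ls; mkdir -p pics
python3 - <<'E'
from cell import env,camera,camera_model,models
import cv2,numpy as np
for c in("scene","top"):
    im=camera(c); cv2.imwrite(f"pics/{c}0.png",im)
    m=camera_model(c); print(c,{k:np.round(v,3).tolist() for k,v in m.items()})
    for l in["nest","notch","cover_lip","seat","blade","blade_grip","blade_tip","mat","board"]:
        r=models.spot_point(c,l)
        print(l,[(np.round(d["point"],3).tolist(),round(d["conf"],2)) for d in r[:5]])
s=env.state();print(s["time_s"],s["tcp_pos"],np.round(s["eef_rot"],3).tolist())
E
```

```text
pics
scene {'fx': 430.973, 'fy': 430.973, 'cx': 258.81, 'cy': 190.113, 'origin': [1.512, -0.474, 1.116], 'attitude': [[0.361, 0.672, -0.646], [0.932, -0.275, 0.235], [-0.02, -0.687, -0.726]]}
nest [([0.546, 0.183, 0.002], 0.9), ([0.658, -0.372, -0.002], 0.49), ([0.735, -0.07, -0.006], 0.39)]
notch [([0.57, 0.112, 0.038], 0.63)]
cover_lip [([0.565, 0.11, 0.048], 0.62), ([0.548, 0.183, 0.0], 0.59)]
seat [([0.548, 0.188, 0.029], 0.71)]
blade [([0.533, -0.124, 0.003], 0.6)]
blade_grip [([0.534, -0.153, 0.03], 0.73), ([0.772, 0.076, 0.0], 0.6)]
blade_tip [([0.527, -0.034, 0.015], 0.56)]
mat [([0.562, -0.13, 0.001], 0.61), ([0.774, 0.079, 0.002], 0.54)]
board [([0.501, -0.605, 0.005], 0.75), ([0.5, -0.394, 0.0], 0.68)]
top {'fx': 434.471, 'fy': 434.471, 'cx': 256.378, 'cy': 194.987, 'origin': [0.337, -0.121, 1.217], 'attitude': [[-0.146, -0.965, 0.218], [-0.989, 0.143, -0.029], [-0.003, -0.22, -0.975]]}
nest [([0.546, 0.182, -0.002], 0.65), ([0.772, 0.071, 0.001], 0.25)]
notch [([0.564, 0.11, 0.04], 0.79)]
cover_lip [([0.562, 0.108, 0.048], 0.88), ([0.532, -0.027, 0.01], 0.16)]
seat [([0.548, 0.185, 0.032], 0.66), ([0.4, -0.22, 0.0], 0.47)]
blade [([0.533, -0.128, 0.006], 0.8), ([0.563, 0.11, 0.042], 0.66)]
blade_grip [([0.539, -0.148, 0.02], 0.97)]
blade_tip [([0.53, -0.032, 0.01], 0.95)]
mat [([0.56, -0.137, 0.001], 0.63), ([0.504, -0.396, 0.003], 0.38)]
board [([0.501, -0.395, 0.002], 0.88), ([0.493, -0.609, 0.002], 0.86)]
1.0 [ 0.27702615 -0.61555394  0.23934425] [[0.912, 0.41, 0.0], [0.41, -0.912, -0.0], [0.0, 0.0, -1.0]]
```

View pics/scene0.png

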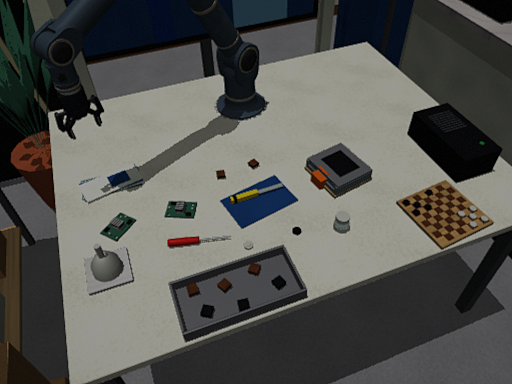

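View pics/top0.png

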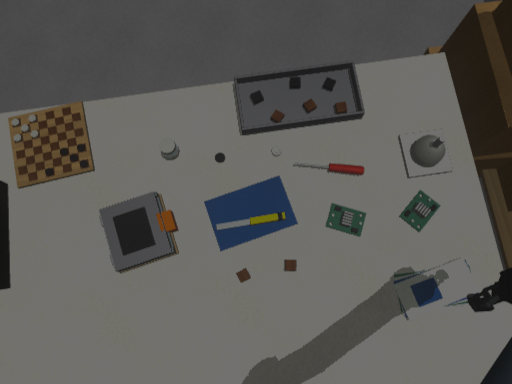

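Two things look like the board: one at top (346,219), about (0.50,-0.395), and one at top (420,211), about (0.50,-0.605). The first lies farther to the robot's left (greater y), so it is the one meant. I'll confirm this in a rectified crop while measuring yaw.

```bash
cat > h.py <<'E'
from cell import env,camera,camera_model,models
import cv2,numpy as np
def proj(c,P):
    m=camera_model(c);q=(np.atleast_2d(P)-m["origin"])@np.array(m["attitude"])
    return np.c_[m["fx"]*q[:,0]/q[:,2]+m["cx"],m["fy"]*q[:,1]/q[:,2]+m["cy"]]
def unproj(c,uv,z):
    m=camera_model(c);uv=np.atleast_2d(uv)
    d=np.c_[(uv[:,0]-m["cx"])/m["fx"],(uv[:,1]-m["cy"])/m["fy"],np.ones(len(uv))]@np.array(m["attitude"]).T
    o=np.array(m["origin"]);return o+d*((z-o[2])/d[:,2])[:,None]
def ortho(c,im,x0,y0,w,z,n=400):
    "patch centred x0,y0, side w (m) at height z; image right=-y, down=-x"
    h=w/2
    src=proj(c,[[x0+h,y0+h,z],[x0+h,y0-h,z],[x0-h,y0-h,z],[x0-h,y0+h,z]]).astype(np.float32)
    H=cv2.getPerspectiveTransform(src,np.float32([[0,0],[n,0],[n,n],[0,n]]))
    return cv2.warpPerspective(im,H,(n,n),flags=cv2.INTER_CUBIC)
E
python3 - <<'E'
from h import *
im=cv2.imread("pics/top0.png"); sc=cv2.imread("pics/scene0.png")
a=ortho("top",im,.548,.178,.24,.052);b=ortho("top",im,.5,-.5,.34,.005)
cv2.imwrite("pics/m1.png",np.hstack([a,b]))
hsv=cv2.cvtColor(im,cv2.COLOR_BGR2HSV)
hs=cv2.cvtColor(sc,cv2.COLOR_BGR2HSV)
def seg(c,h,u0,u1,v0,v1,z,lo,hi):
    k=cv2.inRange(h,np.array(lo),np.array(hi)); v,u=np.nonzero(k[v0:v1,u0:u1])
    P=unproj(c,np.c_[u+u0,v+v0],z)[:,:2].astype(np.float32); r=cv2.minAreaRect(P)
    print(c,len(P),P.mean(0),r)
seg("top",hsv,205,300,180,250,.022,(18,120,100),(35,255,255))
seg("scene",hs,220,300,175,225,.022,(18,120,100),(35,255,255))
seg("top",hsv,205,300,180,250,.002,(100,120,40),(125,255,255))
seg("scene",hs,215,305,170,230,.002,(100,120,40),(125,255,255))
seg("top",hsv,150,185,205,240,.047,(3,150,80),(16,255,255))
seg("scene",hs,300,340,155,200,.047,(3,150,80),(16,255,255))
seg("top",hsv,320,372,200,240,.005,(55,60,30),(90,255,255))
seg("scene",hs,160,200,195,222,.005,(55,60,30),(90,255,255))
E
```

```text
top 167 [ 0.5356088  -0.17113478] ((0.5356650352478027, -0.1773097962141037), (0.015313413925468922, 0.09690078347921371), 1.1204664707183838)
scene 109 [ 0.53674257 -0.17181396] ((0.536812424659729, -0.1763191521167755), (0.020421694964170456, 0.09830442070960999), 0.990748405456543)
top 3455 [ 0.56407565 -0.1308711 ] ((0.5619463324546814, -0.1324532926082611), (0.14627662301063538, 0.22786535322666168), 11.277292251586914)
scene 1672 [ 0.5757156  -0.13236482] ((0.5631688237190247, -0.13093028962612152), (0.1469275802373886, 0.22773215174674988), 11.083587646484375)
top 261 [0.5641964  0.09813257] ((0.5634286403656006, 0.09931687265634537), (0.055794209241867065, 0.03991278260946274), 10.708053588867188)
scene 124 [0.56922305 0.09886219] ((0.56722491979599, 0.10179342329502106), (0.0646132305264473, 0.045433033257722855), 9.98066520690918)
top 560 [ 0.50064105 -0.39529467] ((0.5016722679138184, -0.3958881199359894), (0.09850684553384781, 0.06812819093465805), 64.78055572509766)
scene 272 [ 0.50953484 -0.39519316] ((0.5044583082199097, -0.394478440284729), (0.0990532785654068, 0.07009944319725037), 64.89653778076172)
```

View pics/m1.png

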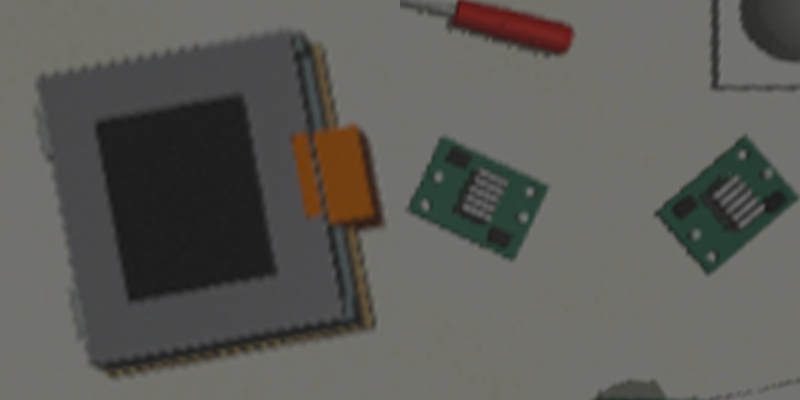

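Left tile: the nest cover has corners near (40,78), (298,33), (95,362) and (352,318), with the notch on its right side at (340,175). Right tile: both boards show. The left one at (477,198), world about (0.502,-0.395), has the greater y, so it's the target. Next I'll refine the blade axis and the nest pose.

Run:
```python
from h import *
from scipy.optimize import least_squares
for c,(u0,u1,v0,v1) in {"top":(205,300,180,250),"scene":(215,305,170,230)}.items():
    im=cv2.imread(f"pics/{c}0.png");h=cv2.cvtColor(im,cv2.COLOR_BGR2HSV)
    st=cv2.inRange(h,np.array((0,0,110)),np.array((179,60,255)))
    # steel only inside mat interior: near predicted blade line
    for nm,k,z in(("steel",st,.0145),("yel",cv2.inRange(h,np.array((18,120,60)),np.array((35,255,255))),.024)):
        v,u=np.nonzero(k[v0:v1,u0:u1]);P=unproj(c,np.c_[u+u0,v+v0],z)[:,:2]
        if nm=="steel": P=P[(abs(P[:,0]-.531)<.02)&(P[:,1]<-.02)&(P[:,1]>-.12)]
        f=np.polyfit(P[:,1],P[:,0],1);print(c,nm,len(P),"y range",P[:,1].min(),P[:,1].max(),"x(y=-.15)",np.polyval(f,-.15),"x(-.03)",np.polyval(f,-.03),"slope deg",np.degrees(np.arctan(f[0])))
# nest: register cover rectangle by gradient-free edge score (top + scene)
G={}
for c in("top","scene"):
    g=cv2.GaussianBlur(cv2.imread(f"pics/{c}0.png",0).astype(np.float32),(0,0),.8)
    G[c]=np.hypot(cv2.Sobel(g,5,1,0),cv2.Sobel(g,5,0,1))
t=np.linspace(-1,1,60)[:,None]
A=np.array
def edge(p,q):return (A(p)+A(q))/2+t*(A(q)-A(p))/2
x0,x1,y=-.075,.080,.088
E=np.vstack([edge((x0,-y,.054),(x1,-y,.054)),edge((x0,y,.054),(x1,y,.054)),edge((x1,-y,.054),(x1,y,.054)),
 edge((x0,-y,.054),(x0,-.03,.054)),edge((x0,.03,.054),(x0,y,.054))])
def score(p,cs):
    X,Y,a=p;R=A([[np.cos(a),-np.sin(a),0],[np.sin(a),np.cos(a),0],[0,0,1]]);s=0
    for c in cs:
        uv=proj(c,E@R.T+A([X,Y,0])).astype(np.float32);s+=cv2.remap(G[c],uv[None,:,0],uv[None,:,1],1).mean()/G[c].mean()
    return -s
from scipy.optimize import differential_evolution as de
for cs in(("top",),("scene",),("top","scene")):
    r=de(score,[(.535,.56),(.165,.2),(np.radians(97),np.radians(105))],args=(cs,),seed=1);print(cs,r.x[:2],np.degrees(r.x[2]),r.fun)
```

```text
top steel 48 y range -0.11976726563563941 -0.020017630900428046 x(y=-.15) 0.5390273099872285 x(-.03) 0.5228685456690383 slope deg -7.669110703854499
top yel 221 y range -0.22641290157391902 -0.12801985987231584 x(y=-.15) 0.5339125247147052 x(-.03) 0.5308362735313105 slope deg -1.4684801195899435
scene steel 76 y range -0.11862342862970343 -0.02042879183176366 x(y=-.15) 0.5378624853014979 x(-.03) 0.5313727734352481 slope deg -3.0955935755487656
scene yel 167 y range -0.2269924340352415 -0.12793729286291478 x(y=-.15) 0.542671204338658 x(-.03) 0.5371626271171321 slope deg -2.628306751041576
('top',) [0.54999216 0.18264143] 100.69947845648603 -6.30940055847168
('scene',) [0.55071038 0.1825974 ] 100.93028642487943 -5.663903713226318
('top', 'scene') [0.55035291 0.18258358] 100.568146035087 -11.946918487548828
```

Emit:
step_arm(increments="43 -32 8 0 0 -7 45; 86 -64 20 0 0 -14 45; 128 -95 35 0 0 -21 45; 171 -127 50 0 0 -28 45; 214 -159 70 0 0 -35 45; 257 -191 90 0 0 -42 45; 299 -222 110 0 0 -49 45; 342 -254 125 0 0 -56 45; 385 -286 135 0 0 -63 45; 428 -317.5 139 0 0 -69.3 45")

```text
time_s: 2.25
tcp_pos: [0.5376, -0.149, 0.0999]
eef_rot: [[-0.065, 0.998, -0.0], [0.998, 0.065, -0.0], [-0.0, -0.0, -1.0]]
contact_force: [-0.4, -0.7, -1.1]
gripper_width: 0.045
grip_force: 0.0
```

```bash
cat >> h.py <<'E'
from scipy.spatial.transform import Rotation as Ro
def delta(pos,yaw=None):
    "tool-frame shift mm and rotvec deg to a tool-down pose with tool x at yaw deg"
    s=env.state();R=np.array(s["eef_rot"])
    o=[np.round(R.T@(np.array(pos)-s["tcp_pos"])*1000,1).tolist()]
    if yaw is not None:
        a=np.radians(yaw);T=np.array([[np.cos(a),np.sin(a),0],[np.sin(a),-np.cos(a),0],[0,0,-1]])
        o.append(np.round(Ro.from_matrix(R.T@T).as_rotvec(degrees=True),2).tolist())
    return o
def st():
    s=env.state();R=np.array(s["eef_rot"]);print(s["time_s"],np.round(s["tcp_pos"],4),"yaw",np.degrees(np.arctan2(R[1,0],R[0,0])).round(2),"zax",R[:,2].round(3),"F",np.round(s["contact_force"],1),s["gripper_width"],s["grip_force"],np.round(s["qpos"],2))
E
python3 - <<'E'
from h import *
st();print(env.tips_ahead,delta([.537,-.151,.0125],93.5))
im=camera("top")
for l in("blade_grip","blade_tip"):print([(np.round(d["point"],3),d["conf"]) for d in models.spot_point("top",l)[:2]])
E
```

```text
2.25 [ 0.5376 -0.149   0.0999] yaw 93.71 zax [-0. -0. -1.] F [-0.4 -0.7 -1.1] 0.04496555475019341 0.0 [ 0.53  0.48 -0.43  1.93  0.28  0.79  0.01]
0.008 [[-1.9, -0.7, 87.4], [-0.02, 0.0, 0.21]]
[]
[(array([ 0.504, -0.395,  0.001]), 0.73), (array([ 0.532, -0.03 ,  0.014]), 0.63)]
```

Emit:
step_arm(increments="-2 -0.7 30 0 0 0 45; -2 -0.7 60 0 0 0 45; -2 -0.7 78 0 0 0 45; -2 -0.7 87 0 0 0 45; -2 -0.7 87 0 0 0 45; -2 -0.7 87 0 0 0 10; -2 -0.7 87 0 0 0 10; -2 -0.7 87 0 0 0 10; -2 -0.7 87 0 0 0 10; -2 -0.7 87 0 0 0 10")

```text
time_s: 3.65
tcp_pos: [0.5373, -0.1527, 0.0145]
eef_rot: [[-0.061, 0.998, 0.002], [0.998, 0.061, -0.001], [-0.001, 0.002, -1.0]]
contact_force: [-0.3, 0.5, 6.5]
gripper_width: 0.0184
grip_force: 59.2
```

Emit:
step_arm(increments="0 0 -10 0 0 0 10; 0 0 -30 0 0 0 10; 0 0 -60 0 0 0 10; 20 12 -87 0 0 -2 10; 40 24 -87 0 0 -3 10; 60 36 -87 0 0 -4 10; 80 48 -87 0 0 -6 10; 95 57 -87 0 0 -7.1 10; 103.6 62 -87 0 0 -7.1 10; 103.6 62 -87 0 0 -7.1 10")

```text
time_s: 4.9
tcp_pos: [0.5921, -0.0445, 0.1]
eef_rot: [[-0.185, 0.983, -0.0], [0.983, 0.185, 0.0], [0.0, -0.0, -1.0]]
contact_force: [0.3, 0.5, -0.3]
gripper_width: 0.0185
grip_force: 58.3
```

```bash
cat > look.py <<'E'
import sys
from h import *
n=sys.argv[1]
st()
for c in("scene","top"):
    im=camera(c);cv2.imwrite(f"pics/{c}{n}.png",im)
    for l in sys.argv[2:]:print(c,l,[(np.round(d["point"],4).tolist(),round(d["conf"],2)) for d in models.spot_point(c,l)[:2]])
E
python3 look.py 1 blade_tip blade_grip notch
python3 - <<'E'
from h import *
a=cv2.imread("pics/scene1.png");b=cv2.imread("pics/top1.png")
P=[.571,.073,.098]
o=[]
for c,i in(("scene",a),("top",b)):
    u,v=proj(c,P)[0].round().astype(int);print(c,u,v);o.append(cv2.resize(i[v-40:v+40,u-40:u+40],(400,400),interpolation=cv2.INTER_CUBIC))
cv2.imwrite("pics/m2.png",np.hstack(o))
E
```

```text
4.9 [ 0.5921 -0.0445  0.1   ] yaw 100.69 zax [-0.  0. -1.] F [ 0.3  0.5 -0.3] 0.01851821683061858 58.290032744407654 [ 0.35  0.54 -0.47  1.84  0.31  0.84 -0.08]
scene blade_tip [([0.572, 0.075, 0.098], 0.82)]
scene blade_grip [([0.5898, -0.0434, 0.1173], 0.82), ([0.547, 0.1825, 0.0013], 0.65)]
scene notch [([0.7323, -0.2339, 0.0029], 0.22)]
top blade_tip [([0.5756, 0.0757, 0.0963], 0.72)]
top blade_grip []
top notch [([0.5623, 0.108, 0.0436], 0.77), ([0.562, 0.1065, 0.0466], 0.48)]
scene 315 166
top 171 213
```

View pics/m2.png

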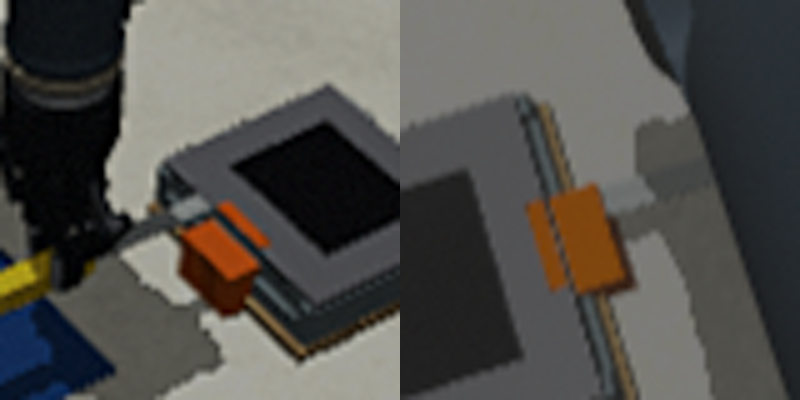

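The blade is held level, with its tip at scene about (317,167) and top about (172,213). That matches the prediction (0.571,0.075,0.098) and lines up with the orange sill. I'll touch the sill to fix the height.

Emit:
step_arm(increments="8 0 15 0 0 0 10; 16 0 30 0 0 0 10; 24 0 42 0 0 0 10; 24 0 48 0 0 0 10; 24 0 51 0 0 0 10; 24 0 53 0 0 0 10; 24 0 54 0 0 0 10; 24 0 55 0 0 0 10; 24 0 56 0 0 0 10; 24 0 56 0 0 0 10")

```text
time_s: 6.55
tcp_pos: [0.5876, -0.0217, 0.0443]
eef_rot: [[-0.184, 0.983, 0.0], [0.983, 0.184, -0.0], [-0.0, 0.0, -1.0]]
contact_force: [0.4, -0.7, -0.7]
gripper_width: 0.0188
grip_force: 58.3
```

```bash
python3 -c "
from h import *
st();print(env.state()['wrist_torque'])"
```

```text
6.55 [ 0.5876 -0.0217  0.0443] yaw 100.62 zax [ 0. -0. -1.] F [ 0.4 -0.7 -0.7] 0.018791139156988077 58.28051269054413 [ 0.29  0.6  -0.43  1.89  0.36  0.73 -0.17]
[-0.01664985  0.00134181  0.01146907]
```

Emit:
step_arm(increments="0 0 0.5 0 0 0 10; 0 0 1 0 0 0 10; 0 0 1 0 0 0 10; 0 0 1.5 0 0 0 10; 0 0 1.5 0 0 0 10; 0 0 2 0 0 0 10; 0 0 2 0 0 0 10; 0 0 2 0 0 0 10; 0 0 2 0 0 0 10; 0 0 2 0 0 0 10")

```text
time_s: 7.8
tcp_pos: [0.5877, -0.0217, 0.0424]
eef_rot: [[-0.184, 0.983, 0.0], [0.983, 0.184, -0.0], [-0.0, 0.0, -1.0]]
contact_force: [-1.1, 0.1, 1.6]
gripper_width: 0.0187
grip_force: 58.6
```

```bash
python3 -c "
from h import *
st();print(env.state()['wrist_torque'])"
```

```text
7.8 [ 0.5877 -0.0217  0.0424] yaw 100.62 zax [ 0. -0. -1.] F [-1.1  0.1  1.6] 0.01868031317494827 58.568501472473145 [ 0.29  0.61 -0.43  1.89  0.37  0.73 -0.17]
[ 0.14647328  0.04512056 -0.0077031 ]
```

Emit:
step_arm(increments="0 0 -2 0 0 0 10; 0 0 -2 0 0 0 10; 3 0 -2 0 0 0 10; 6 0 -2 0 0 0 10; 10 0 -2 0 0 0 10; 14 0 -2 0 0 0 10; 18 0 -2 0 0 0 10; 21 0 -2 0 0 0 10; 24 0 -2 0 0 0 10; 24 0 -2 0 0 0 10")

```text
time_s: 9.05
tcp_pos: [0.5831, 0.0023, 0.0444]
eef_rot: [[-0.185, 0.983, 0.0], [0.983, 0.185, 0.0], [0.0, 0.0, -1.0]]
contact_force: [-0.0, -0.8, -1.2]
gripper_width: 0.0188
grip_force: 58.3
```

```bash
python3 look.py 2 blade_tip cover_lip
python3 - <<'E'
from h import *
print(env.state()['wrist_torque'])
a=cv2.imread("pics/scene2.png");b=cv2.imread("pics/top2.png")
P=[.566,.1,.045]
o=[]
for c,i in(("scene",a),("top",b)):
    u,v=proj(c,P)[0].round().astype(int);o.append(cv2.resize(i[v-30:v+30,u-30:u+30],(400,400),interpolation=cv2.INTER_CUBIC))
cv2.imwrite("pics/m3.png",np.hstack(o))
E
```

```text
9.05 [0.5831 0.0023 0.0444] yaw 100.65 zax [ 0.  0. -1.] F [-0.  -0.8 -1.2] 0.018828757508831548 58.31307291984558 [ 0.25  0.6  -0.43  1.9   0.36  0.72 -0.21]
scene blade_tip [([0.5596, 0.1236, 0.0425], 0.65), ([0.5606, -0.1319, -0.0007], 0.61)]
scene cover_lip [([0.5644, 0.1128, 0.0474], 0.58), ([0.7362, -0.0671, -0.0045], 0.4)]
top blade_tip [([0.5634, 0.1205, 0.042], 0.47), ([0.7282, -0.2327, 0.002], 0.18)]
top cover_lip [([0.5615, 0.1068, 0.0477], 0.77)]
[ 0.00746946  0.01725867 -0.02375825]
```

View pics/m3.png

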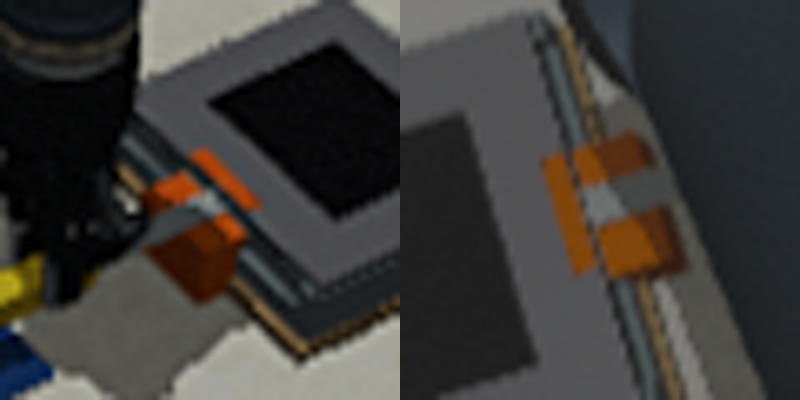

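The tip sits in the notch under the lip (right tile, about (605,215)) with no contact force. I'll lift along the lip's arc.

Emit:
step_arm(increments="0.2 0 -8.4 0 0 0 10; 0.7 0 -15.5 0 0 0 10; 2.8 0 -29.5 0 0 0 10; 6.3 0 -43.3 0 0 0 10; 11.2 0 -56.6 0 0 0 10; 17.4 0 -69.4 0 0 0 10; 24.8 0 -81.5 0 0 0 10; 33.4 0 -92.8 0 0 0 10; 33.4 0 -92.8 0 0 0 10; 33.4 0 -92.8 0 0 0 10")

```text
time_s: 10.6
tcp_pos: [0.5771, 0.0359, 0.1372]
eef_rot: [[-0.185, 0.983, 0.0], [0.983, 0.185, 0.001], [0.001, 0.001, -1.0]]
contact_force: [0.2, 0.2, -1.7]
gripper_width: 0.0185
grip_force: 58.7
```

```bash
python3 look.py 3 blade_tip cover_lip
python3 - <<'E'
from h import *
print(env.state()['wrist_torque'])
a=cv2.imread("pics/scene3.png");b=cv2.imread("pics/top3.png")
P=[.56,.14,.1]
o=[]
for c,i in(("scene",a),("top",b)):
    u,v=proj(c,P)[0].round().astype(int);o.append(cv2.resize(i[v-60:v+60,u-60:u+60],(400,400),interpolation=cv2.INTER_CUBIC))
cv2.imwrite("pics/m4.png",np.hstack(o))
E
```

```text
10.6 [0.5771 0.0359 0.1372] yaw 100.65 zax [ 0.     0.001 -1.   ] F [ 0.2  0.2 -1.7] 0.018475822283499702 58.65851819515228 [ 0.24  0.47 -0.5   1.85  0.28  0.89 -0.2 ]
scene blade_tip [([0.5527, 0.1543, 0.1371], 0.68)]
scene cover_lip [([0.557, 0.1459, 0.1509], 0.69)]
top blade_tip [([0.5585, 0.1585, 0.1349], 0.51)]
top cover_lip [([0.5556, 0.1434, 0.1508], 0.87)]
[ 0.06361295 -0.06288472  0.00891922]
```

View pics/m4.png

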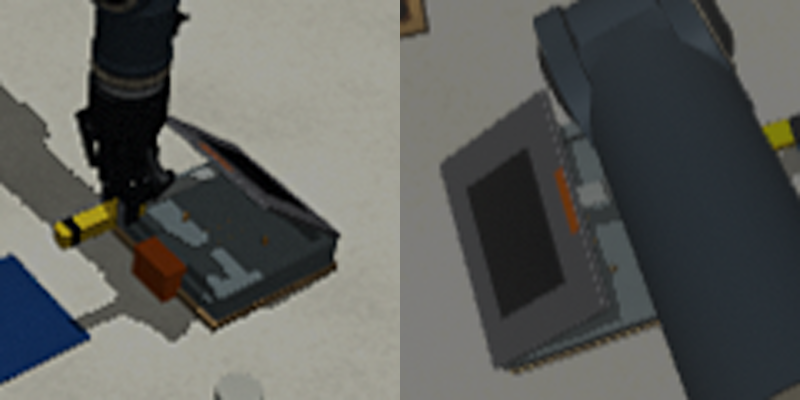

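The cover is about 0.7 rad open, with the blade tip under it and the gripper clear (left tile, lip near (215,155)). I'll swing on past upright.

Emit:
step_arm(increments="14.9 0 -15.2 0 0 0 10; 31.9 0 -28 0 0 0 10; 50.6 0 -38.1 0 0 0 10; 70.6 0 -45.3 0 0 0 10; 91.5 0 -49.5 0 0 0 10; 112.7 0 -50.4 0 0 0 10; 126.9 0 -49.3 0 0 0 10; 140.9 0 -46.8 0 0 0 10; 147.7 0 -45 0 0 0 10; 147.7 0 -45 0 0 0 10")

```text
time_s: 12.15
tcp_pos: [0.5496, 0.1809, 0.182]
eef_rot: [[-0.185, 0.983, -0.0], [0.983, 0.185, 0.001], [0.001, 0.0, -1.0]]
contact_force: [0.2, -0.0, -1.2]
gripper_width: 0.0186
grip_force: 58.7
```

```bash
python3 look.py 4 blade_tip cover_lip
python3 - <<'E'
from h import *
print(env.state()['wrist_torque'])
a=cv2.imread("pics/scene4.png");b=cv2.imread("pics/top4.png")
P=[.53,.22,.1]
o=[]
for c,i in(("scene",a),("top",b)):
    u,v=proj(c,P)[0].round().astype(int);u=max(u,60);o.append(cv2.resize(i[v-60:v+60,u-60:u+60],(400,400),interpolation=cv2.INTER_CUBIC))
cv2.imwrite("pics/m5.png",np.hstack(o))
E
```

```text
12.15 [0.5496 0.1809 0.182 ] yaw 100.65 zax [-0.     0.001 -1.   ] F [ 0.2 -0.  -1.2] 0.01857534038660031 58.69978487491608 [ 0.03  0.43 -0.55  1.81  0.26  0.98 -0.44]
scene blade_tip [([0.5276, 0.3035, 0.1812], 0.72)]
scene cover_lip [([0.5262, 0.3081, 0.1972], 0.86)]
top blade_tip []
top cover_lip [([0.7308, -0.2341, 0.0059], 0.72), ([0.5249, 0.301, 0.1956], 0.56)]
[0.06037363 0.06978558 0.01909263]
```

View pics/m5.png

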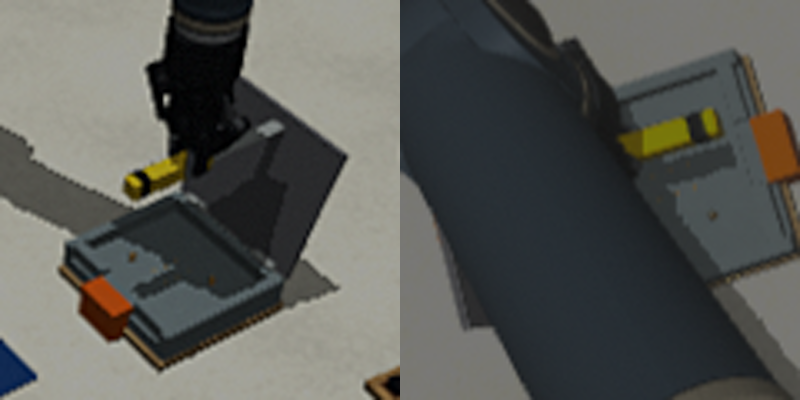

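The cover stands past upright: lip at scene about (300,115) in the tile, angle about 1.87 rad. I'll retreat and take the blade back to the mat.

Emit:
step_arm(increments="-20 0 0 0 0 0 10; -50 0 0 0 0 0 10; -90 0 0 0 0 0 10; -130 0 0 0 0 0 10; -170 0 10 0 0 0 10; -200 -5 30 0 0 1 10; -235 -25 60 0 0 3 10; -275 -45 80 0 0 5 10; -305 -62 95 0 0 7.1 10; -324.7 -73.3 105 0 0 7.1 10")

```text
time_s: 13.7
tcp_pos: [0.5362, -0.1562, 0.0764]
eef_rot: [[-0.058, 0.998, -0.001], [0.998, 0.058, -0.001], [-0.001, -0.001, -1.0]]
contact_force: [0.6, 0.1, -0.5]
gripper_width: 0.0185
grip_force: 58.6
```

```bash
python3 -c "
from h import *
st();print(delta([.537,-.152,.0145],93.5))
P=np.array([[-.1,-.1,0]])"; python3 look.py 5 blade_tip cover_lip
```

```text
13.7 [ 0.5362 -0.1562  0.0764] yaw 93.34 zax [-0.001 -0.001 -1.   ] F [ 0.6  0.1 -0.5] 0.018451331478151176 58.61118257045746 [ 0.52  0.51 -0.41  1.94  0.29  0.75  0.  ]
[[4.2, 1.2, 61.9], [-0.07, 0.06, -0.16]]
13.7 [ 0.5362 -0.1562  0.0764] yaw 93.34 zax [-0.001 -0.001 -1.   ] F [ 0.6  0.1 -0.5] 0.018451331478151176 58.61118257045746 [ 0.52  0.51 -0.41  1.94  0.29  0.75  0.  ]
scene blade_tip [([0.5284, -0.0359, 0.074], 0.82)]
scene cover_lip [([0.5276, 0.3069, 0.1968], 0.57)]
top blade_tip [([0.5337, -0.0289, 0.0777], 0.76)]
top cover_lip [([0.5271, 0.3013, 0.1937], 0.78)]
```

Emit:
step_arm(increments="4 1 25 0 0 0 10; 4 1 45 0 0 0 10; 4 1 55 0 0 0 10; 4 1 59 0 0 0 10; 4 1 61 0 0 0 10; 4 1 62 0 0 0 10; 4 1 62 0 0 0 10; 4 1 62 0 0 0 40; 4 1 62 0 0 0 45; 4 1 62 0 0 0 45")

```text
time_s: 15.25
tcp_pos: [0.5385, -0.1487, 0.0153]
eef_rot: [[-0.061, 0.998, 0.0], [0.998, 0.061, -0.0], [-0.0, 0.0, -1.0]]
contact_force: [-0.1, 0.6, 0.6]
gripper_width: 0.0453
grip_force: 0.0
```

Run:
```python
from h import *
# board edge fit on initial pictures; holes of board symmetric: yaw mod 180
st()
for c in("top","scene"):
    h=cv2.cvtColor(cv2.imread(f"pics/{c}0.png"),cv2.COLOR_BGR2HSV)
    print(c,[np.round(proj(c,[.502,-.395,.02])[0])])
G={}
for c in("top","scene"):
    g=cv2.GaussianBlur(cv2.imread(f"pics/{c}0.png",0).astype(np.float32),(0,0),.8)
    G[c]=np.hypot(cv2.Sobel(g,5,1,0),cv2.Sobel(g,5,0,1))
t=np.linspace(-1,1,60)[:,None];A=np.array
def edge(p,q):return (A(p)+A(q))/2+t*(A(q)-A(p))/2
a,b,z=.035,.05,.005
E=np.vstack([edge((-a,-b,z),(a,-b,z)),edge((a,-b,z),(a,b,z)),edge((a,b,z),(-a,b,z)),edge((-a,b,z),(-a,-b,z))])
def score(p,cs):
    X,Y,w=p;R=A([[np.cos(w),-np.sin(w),0],[np.sin(w),np.cos(w),0],[0,0,1]]);s=0
    for c in cs:
        uv=proj(c,E@R.T+A([X,Y,0])).astype(np.float32);s+=cv2.remap(G[c],uv[None,:,0],uv[None,:,1],1).mean()/G[c].mean()
    return -s
from scipy.optimize import differential_evolution as de
for cs in(("top",),("scene",),("top","scene")):
    r=de(score,[(.485,.52),(-.41,-.38),(np.radians(40),np.radians(90))],args=(cs,),seed=1);print(cs,r.x[:2],np.degrees(r.x[2]),r.fun)
```

```text
15.25 [ 0.5385 -0.1487  0.0153] yaw 93.52 zax [ 0. -0. -1.] F [-0.1  0.6  0.6] 0.04532168404623634 0.0 [ 0.47  0.6  -0.36  1.97  0.35  0.63 -0.06]
top [array([346., 218.])]
scene [array([180., 206.])]
('top',) [ 0.51998841 -0.38759665] 64.22275517892835 -5.882435321807861
('scene',) [ 0.48723707 -0.40305812] 63.65876494886421 -5.591054916381836Traceback (most recent call last):
  File "<stdin>", line 22, in <module>
    return fun(*args, **kwargs)
    ret = solver.solve()
    next(self)
    ~~~~^^^^^^
    energy = self.func(parameters)
    return self.f(x, *self.args)
           ~~~~~~^^^^^^^^^^^^^^^
  File "<stdin>", line 18, in score
  File "h.py", line 4, in proj
    m=camera_model(c);q=(np.atleast_2d(P)-m["origin"])@np.array(m["attitude"])
ValueError: time passes only in moves, steps and waits
```

Emit:
step_arm(increments="0 0 -15 0 0 0 50; 0 0 -45 0 0 0 50; -15 -3 -80 0 0 -5 50; -50 -10 -95 0 0 -14 50; -85 -18 -95 0 0 -23 50; -120 -25 -95 0 0 -32 50; -155 -32 -95 0 0 -41 50; -190 -40 -95 0 0 -50 50; -220 -46 -95 0 0 -58 50; -243 -51 -95 0 0 -61.3 50")

```text
time_s: 16.5
tcp_pos: [0.5018, -0.3963, 0.1111]
eef_rot: [[-0.905, 0.425, 0.001], [0.425, 0.905, -0.001], [-0.001, -0.001, -1.0]]
contact_force: [0.3, 0.7, 0.1]
gripper_width: 0.05
grip_force: 0.0
```

```bash
python3 - <<'E'
s=open("h.py").read().replace("import cv2,numpy as np\n","import cv2,numpy as np,functools\ncamera_model=functools.cache(camera_model)\n",1);open("h.py","w").write(s)
E
python3 look.py 6 blade blade_tip board cover_lip
python3 - <<'E'
from h import *
print(delta([.502,-.395,.0245],154.8))
for c,(u0,u1,v0,v1) in{"top":(320,372,200,240),"scene":(160,200,195,222)}.items():
  for n in(0,6):
    h=cv2.cvtColor(cv2.imread(f"pics/{c}{n}.png"),cv2.COLOR_BGR2HSV)
    k=cv2.inRange(h,np.array((55,60,30)),np.array((90,255,255)))
    v,u=np.nonzero(k[v0:v1,u0:u1])
    if len(v)<20: continue
    P=unproj(c,np.c_[u+u0,v+v0],.005)[:,:2].astype(np.float32);print(c,n,len(P),cv2.minAreaRect(P))
sc=cv2.imread("pics/scene6.png");tp=cv2.imread("pics/top6.png")
cv2.imwrite("pics/m6.png",np.hstack([cv2.resize(sc[130:260,120:290],(400,306)),cv2.resize(tp[150:280,190:360],(400,306))]))
E
```

```text
16.5 [ 0.5018 -0.3963  0.1111] yaw 154.86 zax [ 0.001 -0.001 -1.   ] F [0.3 0.7 0.1] 0.04997438202719438 0.0 [ 1.05  0.63 -0.65  1.71  0.45  0.95  1.36]
scene blade [([0.5355, -0.1192, -0.0003], 0.66)]
scene blade_tip [([0.521, -0.0286, 0.0123], 0.8)]
scene board [([0.4994, -0.3944, 0.0049], 0.97), ([0.5017, -0.6032, -0.0], 0.71)]
scene cover_lip [([0.5305, 0.3063, 0.1967], 0.95)]
top blade [([0.5352, -0.1269, 0.0085], 0.63)]
top blade_tip [([0.5244, -0.0269, 0.0104], 0.69)]
top board [([0.4978, -0.6073, 0.0012], 0.83), ([0.5042, -0.3948, 0.0013], 0.73)]
top cover_lip [([0.5262, 0.302, 0.1982], 0.59)]
[[0.0, -2.0, 85.9], [0.0, 0.01, 0.11]]
top 0 560 ((0.5016722679138184, -0.3958881199359894), (0.09850684553384781, 0.06812819093465805), 64.78055572509766)
top 6 427 ((0.5002855062484741, -0.3956696391105652), (0.09795104712247849, 0.06549607217311859), 64.5392837524414)
scene 0 272 ((0.5044583082199097, -0.394478440284729), (0.0990532785654068, 0.07009944319725037), 64.89653778076172)
scene 6 228 ((0.5042946934700012, -0.394827663898468), (0.09828197956085205, 0.07009944319725037), 64.89653015136719)
```

View pics/m6.png

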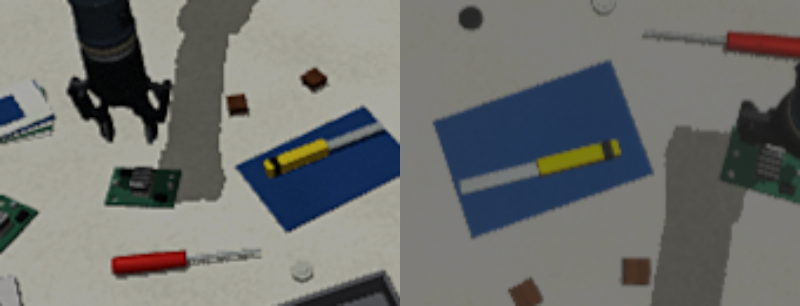

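The blade lies flat on the mat (right tile, about (460–620,150–187)) and the other things are untouched. I'm over the left board and will grip its heat sink.

Emit:
step_arm(increments="0 -1 30 0 0 0 50; 0 -2 55 0 0 0 50; 0 -2 75 0 0 0 50; 0 -2 83.5 0 0 0 50; 0 -2 83.5 0 0 0 50; 0 -2 83.5 0 0 0 35; 0 -2 83.5 0 0 0 15; 0 -2 83.5 0 0 0 15; 0 -2 83.5 0 0 0 15; 0 -2 83.5 0 0 0 15")

```text
time_s: 18.25
tcp_pos: [0.5023, -0.3965, 0.028]
eef_rot: [[-0.905, 0.425, 0.002], [0.425, 0.905, -0.001], [-0.002, -0.0, -1.0]]
contact_force: [-1.4, 0.9, 5.9]
gripper_width: 0.0242
grip_force: 59.7
```

```bash
python3 -c "
from h import *
st()"
```

```text
18.25 [ 0.5023 -0.3965  0.028 ] yaw 154.82 zax [ 0.002 -0.001 -1.   ] F [-1.4  0.9  5.9] 0.02417178220817716 59.717856645584106 [ 1.01  0.73 -0.59  1.76  0.53  0.81  1.3 ]
```

Emit:
step_arm(increments="0 0 -8 0 0 0 15; 0 0 -30 0 0 0 15; 0 0 -65 0 0 0 15; 6 16 -95 0 0 3 15; 18 48 -110 0 0 8 15; 32 86 -110 0 0 13 15; 48 128 -110 0 0 18 15; 64 170 -110 0 0 23 15; 80 214 -110 0 0 28 15; 96 257 -110 0 0 33 15")

```text
time_s: 19.5
tcp_pos: [0.5243, -0.1211, 0.1381]
eef_rot: [[-0.525, 0.851, 0.002], [0.851, 0.525, -0.001], [-0.001, 0.001, -1.0]]
contact_force: [1.3, -0.1, -0.4]
gripper_width: 0.0238
grip_force: 59.0
```

```bash
python3 -c "
from h import *
st();print(delta([.5497,.1855,.138],100.6))"
```

```text
19.5 [ 0.5243 -0.1211  0.1381] yaw 121.68 zax [ 0.002 -0.001 -1.   ] F [ 1.3 -0.1 -0.4] 0.02381551118621516 59.03573513031006 [ 0.62  0.43 -0.6   1.94  0.31  0.87  0.41]
[[247.6, 182.6, -0.1], [0.09, 0.07, 21.08]]
```

Emit:
step_arm(increments="30 22 0 0 0 3 15; 65 48 0 0 0 6 15; 100 74 0 0 0 9 15; 135 100 0 0 0 12 15; 170 125 0 0 0 15 15; 200 148 0 0 0 17 15; 225 166 0 0 0 19 15; 240 177 0 0 0 21 15; 248 183 0 0 0 21 15; 248 183 0 0 0 21 15")

```text
time_s: 20.75
tcp_pos: [0.5487, 0.1849, 0.1372]
eef_rot: [[-0.189, 0.982, 0.001], [0.982, 0.189, 0.0], [0.0, 0.001, -1.0]]
contact_force: [-0.6, -0.5, -1.7]
gripper_width: 0.0238
grip_force: 59.0
```

```bash
python3 look.py 7 board seat cover_lip blade_tip
python3 - <<'E'
from h import *
print(delta([.5497,.1855,.138],100.6))
a=cv2.imread("pics/scene7.png");b=cv2.imread("pics/top7.png")
o=[]
for c,i in(("scene",a),("top",b)):
    u,v=proj(c,[.55,.185,.1])[0].round().astype(int);print(c,u,v);o.append(cv2.resize(i[v-40:v+40,u-40:u+40],(400,400),interpolation=cv2.INTER_CUBIC))
cv2.imwrite("pics/m7.png",np.hstack(o))
E
```

```text
20.75 [0.5487 0.1849 0.1372] yaw 100.91 zax [ 0.001  0.    -1.   ] F [-0.6 -0.5 -1.7] 0.023779699552414685 59.03718709945679 [ 0.02  0.48 -0.55  1.85  0.32  0.9  -0.49]
scene board [([0.4998, -0.6014, -0.0003], 0.92), ([0.5498, 0.1885, 0.1117], 0.53)]
scene seat [([0.5499, 0.1824, 0.0289], 0.66), ([0.3899, -0.0865, -0.0045], 0.43)]
scene cover_lip [([0.5295, 0.3084, 0.1951], 0.64)]
scene blade_tip [([0.5236, -0.0287, 0.0121], 0.89)]
top board [([0.5511, 0.185, 0.1104], 0.59), ([0.4955, -0.6086, 0.0007], 0.59)]
top seat [([0.5511, 0.1868, 0.0288], 0.67), ([0.3986, -0.2191, -0.0], 0.43)]
top cover_lip [([0.5252, 0.3041, 0.1953], 0.59)]
top blade_tip []
[[1.1, 1.2, -1.4], [-0.01, 0.01, 0.2]]
scene 341 153
top 129 227
```

View pics/m7.png

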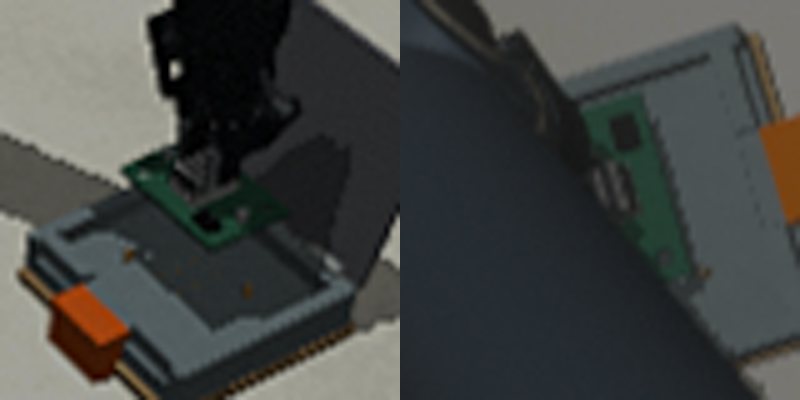

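Scene tile: the board is held level over the nest, with pins at about (128,257) and (248,290), scene pixels about (327,164) and (351,171). Top tile: the board's front edge runs from (635,95) to (695,275). Next I'll fit the pins and the board precisely.

```bash
cat > fit.py <<'E'
from h import *
from scipy.optimize import minimize,differential_evolution as de
A=np.array
t=np.linspace(-.95,.95,50)[:,None]
def edge(p,q):return (A(p)+A(q))/2+t*(A(q)-A(p))/2
def fitboard(n,X0,Y0,yaw0,zb):
    a,b=.035,.05
    S={"scene":[edge((-a,-b,0),(-a,b,0)),edge((-a,-b,0),(a,-b,0))],"top":[edge((-a,-b,0),(-a,.03,0)),edge((-a,-b,.005),(-.01,-b,.005))]}
    G={}
    for c in S:
        i=cv2.imread(f"pics/{c}{n}.png").astype(np.float32);g=cv2.GaussianBlur(i[...,1]-i[...,2],(0,0),.7);G[c]=np.hypot(cv2.Sobel(g,5,1,0),cv2.Sobel(g,5,0,1))
    def sc(p,cs):
        w=np.radians(p[2]);R=A([[np.cos(w),-np.sin(w),0],[np.sin(w),np.cos(w),0],[0,0,1]]);s=0
        for c in cs:
            for e in S[c]:
                uv=proj(c,e@R.T+A([p[0],p[1],zb])).astype(np.float32);s-=cv2.remap(G[c],uv[None,:,0],uv[None,:,1],1).mean()/100
        return s
    for cs in(("scene",),("top",),("scene","top")):
        r=de(sc,[(X0-.008,X0+.008),(Y0-.008,Y0+.008),(yaw0-3,yaw0+3)],args=(cs,),seed=2);print(cs,np.round(r.x[:2],4),round(r.x[2],2),round(r.fun,2))
E
python3 - <<'E'
from fit import *
fitboard(7,.5487,.1849,100.9,.1092)
u=A([-.184,.983]);v=A([-.983,-.184]);seat=A([.5497,.1855])
for n in(5,6):
  for c in("scene","top"):
    im=cv2.imread(f"pics/{c}{n}.png");h=cv2.cvtColor(im,cv2.COLOR_BGR2HSV)
    for a,b in((-.024,.038),(.024,-.038)):
        p=seat+a*u+b*v;q=proj(c,[*p,.037])[0];U,V=q.round().astype(int)
        w=h[V-5:V+6,U-5:U+6].astype(float);rb=im[V-5:V+6,U-5:U+6].astype(float);br=np.clip(rb[...,2]-rb[...,0]-12,0,None)
        yy,xx=np.mgrid[-5:6,-5:6]
        if br.sum()>20:
            m=A([U+(br*xx).sum()/br.sum(),V+(br*yy).sum()/br.sum()]);print(n,c,(a,b),"pred",q.round(1),"meas",m.round(1),"n",(br>0).sum(),"dworld mm",((unproj(c,m,.037)[0,:2]-p)*1000).round(1))
        else: print(n,c,(a,b),"pred",q.round(1),"none",br.max())
E
```

```text
('scene',) [0.5471 0.1882] 99.54 -1.32
('top',) [0.5486 0.1839] 100.35 -1.17
('scene', 'top') [0.5485 0.1853] 99.35 -2.24
5 scene (-0.024, 0.038) pred [326.9 162.8] meas [326.2 163.4] n 4 dworld mm [ 1.6 -3.6]
5 scene (0.024, -0.038) pred [350.7 170. ] meas [350.  170.5] n 3 dworld mm [ 1.5 -3.5]
5 top (-0.024, 0.038) pred [147.8 241.2] none 9.0
5 top (0.024, -0.038) pred [123.4 220.8] meas [125.2 220.7] n 3 dworld mm [-0.4 -4.9]
6 scene (-0.024, 0.038) pred [326.9 162.8] meas [326.2 163.4] n 5 dworld mm [ 1.8 -3.6]
6 scene (0.024, -0.038) pred [350.7 170. ] meas [350.  170.5] n 3 dworld mm [ 1.6 -3.6]
6 top (-0.024, 0.038) pred [147.8 241.2] none 10.0
6 top (0.024, -0.038) pred [123.4 220.8] meas [125.2 220.7] n 3 dworld mm [-0.3 -4.8]
```

Emit:
step_arm(increments="-3.5 0.7 8 0 0 0.3 15; -3.5 0.7 18 0 0 0.3 15; -3.5 0.7 30 0 0 0.3 15; -3.5 0.7 42 0 0 0.3 15; -3.5 0.7 50 0 0 0.3 15; -3.5 0.7 56 0 0 0.3 15; -3.5 0.7 59 0 0 0.3 15; -3.5 0.7 61 0 0 0.3 15; -3.5 0.7 62 0 0 0.3 15; -3.5 0.7 62 0 0 0.3 15")

```text
time_s: 22.5
tcp_pos: [0.5501, 0.1812, 0.0747]
eef_rot: [[-0.183, 0.983, 0.0], [0.983, 0.183, 0.0], [-0.0, 0.0, -1.0]]
contact_force: [-0.4, 0.2, -0.6]
gripper_width: 0.0237
grip_force: 59.0
```

```bash
python3 look.py 8 board
python3 - <<'E'
from fit import *
s=env.state();p=s["tcp_pos"];fitboard(8,p[0],p[1],100.6,p[2]-.028)
o=[]
for c in("scene","top"):
    i=cv2.imread(f"pics/{c}8.png");u,v=proj(c,[.55,.182,.045])[0].round().astype(int);print(c,u,v);o.append(cv2.resize(i[v-28:v+28,u-28:u+28],(400,400),interpolation=cv2.INTER_CUBIC))
cv2.imwrite("pics/m8.png",np.hstack(o))
E
```

```text
22.5 [0.5501 0.1812 0.0747] yaw 100.52 zax [ 0.  0. -1.] F [-0.4  0.2 -0.6] 0.02370893196089511 59.04139280319214 [-0.01  0.56 -0.51  1.89  0.38  0.79 -0.54]
scene board [([0.4988, -0.6059, 0.0016], 0.65), ([0.547, 0.1847, 0.0497], 0.55)]
top board [([0.5522, 0.1836, 0.045], 0.85), ([0.4975, -0.6068, 0.003], 0.57)]
('scene',) [0.5481 0.1844] 98.86 -1.31
('top',) [0.5497 0.1821] 99.93 -1.04
('scene', 'top') [0.5495 0.1831] 99.1 -2.27
scene 338 165
top 136 230
```

Emit:
step_arm(increments="-1.2 0 0 0 0 0 15; -1.2 0 2 0 0 0 15; -1.2 0 3 0 0 0 15; -1.2 0 4 0 0 0 15; -1.2 0 5 0 0 0 15; -1.2 0 5.5 0 0 0 15; -1.2 0 6 0 0 0 15; -1.2 0 6.5 0 0 0 15; -1.2 0 7 0 0 0 15; -1.2 0 7 0 0 0 15")

```text
time_s: 23.95
tcp_pos: [0.5502, 0.18, 0.0676]
eef_rot: [[-0.183, 0.983, 0.0], [0.983, 0.183, -0.0], [-0.0, 0.0, -1.0]]
contact_force: [0.0, -0.4, -0.5]
gripper_width: 0.0239
grip_force: 59.0
```

```bash
python3 -c "
from h import *
st();print(env.state()['wrist_torque'])"
```

```text
23.95 [0.5502 0.18   0.0676] yaw 100.52 zax [ 0. -0. -1.] F [ 0.  -0.4 -0.5] 0.023924215042214186 59.0410315990448 [-0.01  0.57 -0.5   1.89  0.38  0.77 -0.54]
[0.0011436  0.04867336 0.00026559]
```

No contact with the underside about 2.4 mm below the pin tops, so the pins have entered the holes. I'll go on down.

Emit:
step_arm(increments="0 0 1 0 0 0 15; 0 0 2 0 0 0 15; 0 0 3 0 0 0 15; 0 0 4 0 0 0 15; 0 0 5 0 0 0 15; 0 0 6 0 0 0 15; 0 0 7 0 0 0 15; 0 0 8 0 0 0 15; 0 0 8.5 0 0 0 15; 0 0 8.5 0 0 0 15")

```text
time_s: 25.2
tcp_pos: [0.5502, 0.1801, 0.0591]
eef_rot: [[-0.183, 0.983, 0.0], [0.983, 0.183, 0.0], [0.0, 0.0, -1.0]]
contact_force: [0.8, 0.9, -0.2]
gripper_width: 0.0238
grip_force: 59.1
```

```bash
python3 -c "
from h import *
st();print(env.state()['wrist_torque'])"
```

```text
25.2 [0.5502 0.1801 0.0591] yaw 100.53 zax [ 0.  0. -1.] F [ 0.8  0.9 -0.2] 0.02378389254058312 59.061822295188904 [-0.02  0.58 -0.5   1.9   0.39  0.76 -0.55]
[0.19925653 0.02725637 0.00568334]
```

Emit:
step_arm(increments="0 0 0.5 0 0 0 15; 0 0 0.5 0 0 0 15; 0 0 1 0 0 0 15; 0 0 1 0 0 0 15; 0 0 1.5 0 0 0 15; 0 0 1.5 0 0 0 15; 0 0 1.5 0 0 0 15; 0 0 1.5 0 0 0 15; 0 0 1.5 0 0 0 15; 0 0 1.5 0 0 0 15")

```text
time_s: 26.45
tcp_pos: [0.5502, 0.1802, 0.0579]
eef_rot: [[-0.183, 0.983, 0.0], [0.983, 0.183, -0.0], [-0.0, 0.0, -1.0]]
contact_force: [-2.6, 1.6, 5.2]
gripper_width: 0.0236
grip_force: 59.7
```

```bash
python3 -c "
from h import *
st();print(env.state()['wrist_torque'])"
```

```text
26.45 [0.5502 0.1802 0.0579] yaw 100.53 zax [ 0. -0. -1.] F [-2.6  1.6  5.2] 0.023612909033006727 59.73181664943695 [-0.02  0.58 -0.5   1.9   0.39  0.75 -0.55]
[0.17871274 0.39622769 0.08008511]
```

Seated: TCP z is 0.058, so the underside is at 0.030, with 5 N. I'll release and rise.

Emit:
step_arm(increments="0 0 0 0 0 0 15; 0 0 0 0 0 0 30; 0 0 0 0 0 0 45; 0 0 0 0 0 0 45; 0 0 0 0 0 0 45; 0 0 -10 0 0 0 45; 0 0 -40 0 0 0 45; 0 0 -90 0 0 0 45; -40 0 -140 0 0 0 45; -90 0 -160 0 0 0 45")

```text
time_s: 27.7
tcp_pos: [0.5679, 0.0929, 0.2219]
eef_rot: [[-0.187, 0.982, 0.006], [0.982, 0.187, 0.002], [0.0, 0.006, -1.0]]
contact_force: [0.3, -0.4, -1.0]
gripper_width: 0.0448
grip_force: 0.0
```

Emit:
step_arm(increments="-30 0 0 0 0 0 45; -70 0 0 0 0 0 45; -110 0 0 0 0 0 45; -150 0 0 0 0 0 45; -180 0 0 0 0 0 45; -200 0 0 0 0 0 45; -200 0 0 0 0 0 45; -200 0 0 0 0 0 45; -200 0 0 0 0 0 45; -200 0 0 0 0 0 45")

```text
time_s: 28.95
tcp_pos: [0.6032, -0.1039, 0.2178]
eef_rot: [[-0.184, 0.983, 0.0], [0.983, 0.184, 0.0], [0.0, 0.0, -1.0]]
contact_force: [-0.7, 0.0, 0.4]
gripper_width: 0.0448
grip_force: 0.0
```

```bash
python3 look.py 9 board cover_lip blade
python3 - <<'E'
from h import *
o=[]
for c in("scene","top"):
    i=cv2.imread(f"pics/{c}9.png");u,v=proj(c,[.55,.2,.06])[0].round().astype(int);o.append(cv2.resize(i[v-45:v+45,u-45:u+45],(400,400),interpolation=cv2.INTER_CUBIC))
cv2.imwrite("pics/m9.png",np.hstack(o))
E
```

```text
28.95 [ 0.6032 -0.1039  0.2178] yaw 100.62 zax [ 0.  0. -1.] F [-0.7  0.   0.4] 0.044842561995143845 0.0 [ 0.48  0.43 -0.5   1.69  0.23  1.08  0.08]
scene board [([0.5495, 0.1837, 0.0304], 0.86), ([0.4989, -0.6038, 0.0028], 0.71)]
scene cover_lip [([0.5285, 0.3058, 0.1962], 0.89)]
scene blade [([0.5354, -0.1199, 0.0024], 0.58)]
top board [([0.4947, -0.6057, 0.0041], 0.88), ([0.5532, 0.1788, 0.0328], 0.8)]
top cover_lip [([0.5262, 0.3031, 0.1972], 0.91)]
top blade []
```

View pics/m9.png

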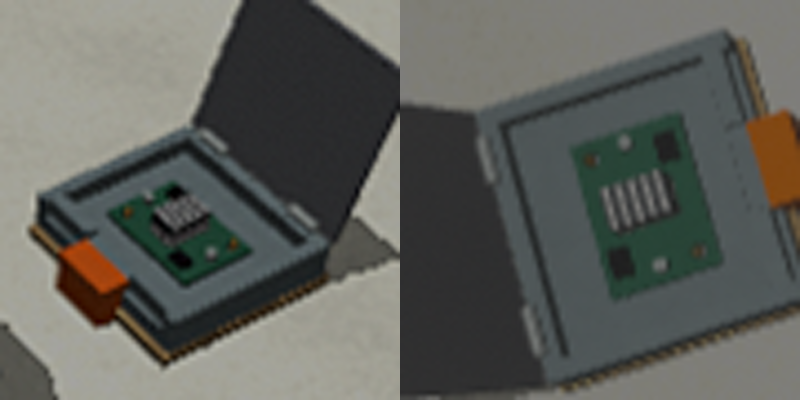

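The board sits flush in the nest with both brass pins showing through its holes (top tile (590,160) and (700,250)). The cover stands open past upright and nothing touches the robot, so I'm handing in.

```bash
python3 -c "
from cell import env
print(env.close_job())"
```

```text
the job is handed in; nothing more can be done
None
```

The job is handed in at about 29 s of the 69 s allowed: the cover was levered open past upright with the blade and stays there, the blade lies flat on the blue mat, and the left board is seated flush over both pins and released.

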